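# Hold the showcase gate open for restocking

### The arm

A 7-joint arm with a two-finger parallel gripper is mounted at the origin on the work surface. World frame = base frame: x ahead of the robot, y to its left, z up, the work surface at z = 0. Lengths are in m, angles in rad, forces in N, time in s.
With the tool pointing down it reaches from about 0.35 to 0.9 m from the base axis. Payload 7.2 kg.
Tool frame: the origin (TCP) lies at the very end of the fingers, on their centre line; the grasp point (between the pads) lies 19 mm behind it (r.pinch_z is the x of the grasp point in the tool frame, in m); x points along the fingers, y is the direction in which the jaws open and shut, and the axes are right-handed (so a half turn about x gives the same grasp; the last joint's range is limited). The gripper opens to 85 mm and grips with 20 to 120 N. Pads are 22 mm wide; open, the fingers measure 114 mm over their backs; the gripper's body (76 mm by 85 mm) begins 54 mm behind the grasp point. The pads swing forward as they close: fully open they stand 13 mm farther back than shut.
Start: joints at [-1.292, 0.411, -0.013, 1.596, 0.006, 1.134, -0.082], TCP at [0.212, 0.588, 0.231] pointing down, gripper open.
Joint ranges: [-2.95, 2.95], [-0.29, 1.99], [-1.47, 1.44], [0.14, 2.54], [-1.03, 4.17], [0.13, 1.85], [-2.86, 2.86]. Speed limits (rad/s): [2.39, 2.39, 3.01, 3.01, 3.14, 3.14, 3.14].

### API

Orientations are given as a unit quaternion [x, y, z, w].
In Python, from plant import r, viewer, spotter gives the robot as it stands.
- The arm moves only by the shell command python3 -m creep 'ROWS' [FORCE]. ROWS is JSON, a list that holds one entry, the list of rows, each a list of 7 numbers: the turn, a rotation vector about the tool's x, y, z in degrees, then the shift along the tool's x, y, z in mm, then the finger opening in mm, from 0 to 85.4. In form: [[[rx, ry, rz, tx, ty, tz, claw], ...]]. A call has 1 to 20 rows; each row is the pose to reach, as a shift and turn from the pose commanded when the call began, along the tool's axes at that moment; what a row does not reach only later rows make up. A row lasts 1/12 s, in which the tool goes at most 41.7 mm and 7.16 degrees, less where a joint would pass 70% of its speed; a pose out of reach is approached as far as the arm can. A call with a gripper value outside its range is refused whole. The fingers move at their own pace and stop on an object; FORCE is the grip in N (left out, the last holds). Time passes only in rows, so rows that repeat a pose let the fingers close. It gives the time, the measured TCP pose, the force and the opening at its end, in the units of the state.
- r.read_state(): the state, without advancing time (a new reading comes with each control period).
- viewer.grab_frame(name): name is "scene" or "top" or "wrist"; returns a dict with "frame" (384x512x3 uint8, red, green, blue), "vertical_fov" (degrees; the focal length in pixels is half the picture's height over the tangent of half this angle, whatever the lens; pixels are square), "cx", "cy" (the principal point, pixels), "k1" (the pictures are not rectified: a ray, as slopes to the right and down, at radius r is drawn at 1 + k1 r^2 times it, then the intrinsics apply), "rvec" (rotation vector, rad) and "tvec" (3), from world to camera coordinates, as OpenCV has them; the wrist camera has in their place "tool_from_camera" (4x4, takes a point from camera to tool coordinates, whose origin is the TCP and whose axes are the tool frame's). Camera axes: x right, y down, z forward; pixel columns grow to the right and rows downward; lengths in m; the calibration is good to about 2 mm. A picture is of the moment at which its call begins: read the wrist's pose just before it. There is no depth.
- r.finish_job(): hands the job in, once; it reports no verdict.
Trained networks look in a picture, given as the dict that the camera call returned (one of the last four; its "shot" number tells which), for a name from the list of things; names that differ only in an ending like _2 or _b are one class to them, and where a whole thing is asked for, a point or a joint stands for the part that bears it (a point fixed in the world has none). Each returns a list of dicts, best first, with "p" (0 to 1); they miss things now and then, are a little off and sometimes report something else, mostly with a low value. They report only what shows in the picture. A call takes as long as a camera call.
- spotter.search_frame(picture, name): "extent" ([left, top, right, bottom] in pixels, round what is visible of it).
- spotter.cut_out(picture, name): "mask" (384x512 bool, what is visible of it) and "extent" ([left, top, right, bottom] in pixels, round what is visible of it).
- spotter.pinpoint(picture, name): "pixel" ([column, row] in pixels: a listed point, or the origin of a listed thing).
The state is a dict: "time": time; "joint_pos": joint angles; "qd": joint speeds; "joint_torque": joint torques, N m; "eef_pos": TCP position; "ee_rot": TCP orientation; "ft_force": force on the tool from outside, world axes, zero at the start; "ft_torque": the same for the moment, N m; "finger_gap": opening from 0.0 (shut) to 1.0 (fully open).
Only numpy, scipy, OpenCV 4.12 (cv2) and the standard library are available. Lean on these libraries where they do the work, as an engineer would, in place of code of your own. Each camera call takes 0.05 s, during which the arm holds its last target.

### The job

The glass showcase is about to be restocked and someone must hold its gate: pinch the orange slide catch on the frame fully back, clear of the gate, then squeeze the green trigger of the handle on the gate, and swing the gate out past its detent until it stands wide open, about square to the case front. A spring pulls the gate back, so finish while still holding it wide open by its handle, fingers closed on both the black and the green tab. Leave everything else on the counter and on the case as it is.

Things in the scene. Friction and masses are not known exactly. Their poses are not given: they have to be found in the camera images.
- case: Glass showcase fixed to the counter: aluminium frame on a red plinth, 240 deep (x), 360 wide (y), 170 mm high, buzzers and loudspeakers inside. Origin: centre of its underside, on the counter. Its -x is the front (to the robot), +y the hinge side (left seen from the robot), z up. The gate closes the left part of the front, in the plane x = -130 mm; a fixed pane the rest.
- gate (a joint): Swing of the glazed gate, rad: 0 shut, grows as it swings out to the robot (clockwise from above), stop at 1.6. A spring pulls it shut (0.06 N m shut, 0.2 wide open). A sprung roller on a cam nose at the hinge is the detent, felt from 0.5 to 1.1 rad (0.5 N m at most, 4 N at the handle); let go beyond it, the gate falls back to about 1.05. Moves only with slide catch back and trigger squeezed.
- slide_catch (a joint): Slide catch on the frame right of the gate, m: 0 bolt across the front of the gate's keeper lug, 0.018 fully drawn back (limit). Clears the gate at 0.012; draw it to 0.015 or more. Starts between 0 and 0.003. No spring: 4 N of friction, it stays where it is left. Pinching its orange tab, which rides on the bolt, towards its black fixed tab (along the case's -y) draws it.
- grip_catch (a joint): Sprung bolt of the squeeze handle on the gate's top rail, m: 0 bolt out in the strike on the frame post, 0.016 fully squeezed (limit). Clears the strike at 0.011. Spring 3 N at 0, 9.4 N at 0.016; it snaps out when let go, so keep it squeezed until the gate has left the frame (0.1 rad). The green tab rides on it and moves towards the hinge.
- slide_pinch (a point): Where to pinch the slide catch: fixed on the frame, 213 mm up, midway between the outer faces of its black fixed tab and its orange tab when fully drawn back (15 mm to each, along case y). Undrawn, the orange outer face is 33 mm off on the +y side. Tabs: upright plates 22 mm wide (case x), 8 thick, 173 to 236 mm high, 40 mm free beside them; bolts and keepers lie below 188 mm.
- gate_pinch (a point): Where to pinch the squeeze handle: on the gate, 137 mm from the hinge line, 213 mm up, midway between the outer faces of its black fixed tab and its green tab when fully squeezed (16 mm to each, along the gate). Unsqueezed, the green outer face is 32 mm off, away from the hinge. Its frame turns with the gate: y points along the gate to the hinge, -x the way it opens.
- gate_hinge (a point): Point on the gate's upright hinge line, 213 mm above the counter, fixed on the case; its axes are the case's. Shut, the gate runs from here along the case's -y: 215 mm wide, 20 mm thick, top rail at 170 mm height.
- speaker: Bystander: small round loudspeaker, 70 mm across, 26 mm high, lying on the glass top of the case; origin under its centre.
- tape_roll: Bystander: roll of amber tape, 72 mm across, 24 mm high, lying on the glass top of the case; origin under its centre.
- order_pad: Bystander: white order pad with a red binding strip, 105 x 148 x 12 mm, on the counter in front of the fixed pane, clear of the gate's swing; origin under its centre.
- carton: Bystander: small cardboard carton, 120 x 90 x 70 mm, on the counter right of the case; origin under its centre.
- bottle: Bystander: clear water bottle with a green label, 64 mm across, 205 mm high, standing left of the case; origin under its centre.
- meter: Bystander: yellow hand-held test meter, 150 x 76 x 43 mm, lying on the counter at one side in front; origin under its centre.
- phone: Bystander: black telephone, 155 x 74 x 9 mm, lying on the counter at one side in front; origin under its centre.

How it is judged:
On the way, in this order (a step that is already met when the one before it is completed fails the run):
1. the slide catch is drawn back clear of the gate (at least 12.5 of its 18 mm) while the gate is still shut (value of joint slide_catch above 0.0125 m and value of joint gate below 0.05 rad), for 0.2 s.
2. then the green trigger is squeezed (at least 11 of its 16 mm), the slide catch staying back (value of joint grip_catch above 0.011 m and value of joint slide_catch above 0.012 m), for 0.1 s.
3. the gate has been swung past its detent (beyond 0.95 rad) (value of joint gate above 0.95 rad), for 0.2 s.
At the end, for the whole second after the job is handed in: The gate stands still beyond 1.3 rad (75 degrees), held against its spring by fingers pressing on both the black and the green handle tab (over 1 N each); the slide catch is still back (over 12 mm); the seven loose things are within 20 mm of their places, the bottle upright (value of joint gate above 1.3 rad and velocity of joint gate between -0.15 and 0.15 rad/s and value of joint slide_catch above 0.012 m and contact force between the fingers and gate_c2 above 1 N and contact force between the fingers and grip_catch above 1 N and distance of each of speaker, tape_roll, order_pad, carton, bottle, meter, phone from where it was at the start of the episode below 0.02 m and angle between bottle's own z axis and vertical below 0.2 rad); the arm keeps its last pose, push and grip.
It fails at once if a bystander on the counter or on the case is moved by more than 20 mm (distance of any of speaker, tape_roll, order_pad, carton, bottle, meter, phone from where it was at the start of the episode above 0.02 m).
It also fails if it takes over 48 s, if anything falls off the work surface, if the arm or the gripper's body presses on something with over 40 N, if the wrist force passes 120 N, or if a joint passes its speed limit or range.

## Working session

There is one attempt and no reset: what is moved stays moved. The work goes in short steps, Python scripts to look and compute and a shell command to move; the robot and the scene stay as the last step left them, time stands still between calls to the robot, and variables do not carry over. Pictures are saved under pics/ and viewed, and the job is handed in when it is done.

```bash
ls; mkdir -p pics; cat > h.py <<'E'
import numpy as np, cv2
from plant import r, viewer, spotter
from scipy.spatial.transform import Rotation as R
def cam(d, st=None):
    f=d["frame"].shape[0]/2/np.tan(np.radians(d["vertical_fov"])/2)
    if "rvec" in d:
        Rm=cv2.Rodrigues(np.array(d["rvec"],float))[0]; t=np.array(d["tvec"],float).ravel()
        Rc=Rm.T; o=-Rm.T@t
    else:
        T=np.array(d["tool_from_camera"]); Rt=R.from_quat(st["ee_rot"]).as_matrix()
        Rc=Rt@T[:3,:3]; o=Rt@T[:3,3]+np.array(st["eef_pos"])
    return f,d["cx"],d["cy"],d["k1"],Rc,o
def ray(c,px):
    f,cx,cy,k1,Rc,o=c
    q=np.array([(px[0]-cx)/f,(px[1]-cy)/f]); u=q.copy()
    for _ in range(30): u=q/(1+k1*(u@u))
    v=Rc@np.array([u[0],u[1],1]); return o,v/np.linalg.norm(v)
def atz(c,px,z):
    o,v=ray(c,px); return o+v*(z-o[2])/v[2]
def proj(c,P):
    f,cx,cy,k1,Rc,o=c
    p=Rc.T@(np.array(P)-o); u=p[:2]/p[2]; u=u*(1+k1*(u@u)); return u*f+np.array([cx,cy])
def tri(rays):
    A=np.zeros((3,3));b=np.zeros(3)
    for o,v in rays:
        M=np.eye(3)-np.outer(v,v);A+=M;b+=M@o
    return np.linalg.solve(A,b)
def save(d,n): cv2.imwrite("pics/"+n,cv2.cvtColor(d["frame"],cv2.COLOR_RGB2BGR))
E
python3 - <<'E'
from h import *
st=r.read_state();print(st)
for n in ["scene","top","wrist"]:
    st=r.read_state();d=viewer.grab_frame(n); save(d,n+"0.png"); c=cam(d,st); print(n,d["vertical_fov"],d["k1"],c[5],c[4][:,2])
    for nm,z in [("slide_pinch",.213),("gate_pinch",.213),("gate_hinge",.213),("case",0),("speaker",.17),("tape_roll",.17),("order_pad",0),("bottle",0),("carton",0),("meter",0),("phone",0)]:
        for p in spotter.pinpoint(d,nm)[:1]: print(nm,round(p["p"],2),np.round(p["pixel"],1),np.round(atz(c,p["pixel"],z),4))
E
```

```text
pics
{'time': 0.0, 'joint_pos': array([-1.2922057 ,  0.41188623, -0.01268473,  1.59706967,  0.00561883,
        1.13428203, -0.08220675]), 'qd': array([-0.00152807, -0.00035882,  0.0001949 , -0.00027548,  0.00053858,
       -0.00033376, -0.00152951]), 'joint_torque': array([-1.13253270e-04, -6.00640225e+01,  6.82202261e-01, -2.99404049e+01,
        1.38488284e-02,  1.05752333e-02, -4.63034564e-05]), 'eef_pos': array([0.21231579, 0.5872991 , 0.23045124]), 'ee_rot': array([ 0.12142807,  0.69655159, -0.12256224,  0.69645502]), 'ft_force': array([ 0.55886487,  0.40944558, -0.35098665]), 'ft_torque': array([-0.02005096, -0.02749123, -0.03460652]), 'finger_gap': 1.0023040821031926}
scene 47.47371486659431 0.005321733250211282 [ 1.53753079 -0.2295172   1.48252808] [-0.58457953  0.13174407 -0.80056872]
slide_pinch 0.61 [216.8 189.7] [ 0.5844 -0.1549  0.213 ]
gate_hinge 0.74 [293.8 183.6] [0.6107 0.1268 0.213 ]
case 0.74 [255.1 252.1] [ 0.7479 -0.0436  0.    ]
speaker 0.71 [280.4 225.1] [0.7501 0.0449 0.17  ]
tape_roll 0.81 [233.7 229.8] [ 0.7374 -0.1207  0.17  ]
order_pad 0.85 [203.2 198.6] 
[... 337 characters left out ...]
.97733167]
slide_pinch 0.57 [292.7 177.2] [ 0.584  -0.1526  0.213 ]
gate_pinch 0.67 [254.  171.5] [ 0.6025 -0.019   0.213 ]
gate_hinge 0.64 [216.  169.3] [0.6087 0.1124 0.213 ]
speaker 0.8 [240.2 138.6] [0.7367 0.0323 0.17  ]
tape_roll 0.71 [282.1 144.5] [ 0.7162 -0.1195  0.17  ]
order_pad 0.9 [301.1 227.1] [ 0.4394 -0.2045  0.    ]
bottle 0.7 [197.  157.9] [0.7129 0.2096 0.    ]
carton 0.78 [329.  187.2] [ 0.5992 -0.3169  0.    ]
meter 0.68 [241.5 141. ] [0.7863 0.0324 0.    ]
phone 0.97 [374.  265.8] [ 0.2934 -0.4826  0.    ]
wrist 68.68917150346832 -0.008661347930892469 [0.15112538 0.61036462 0.37440575] [ 0.24430356 -0.08871371 -0.96563225]
meter 0.63 [221.8 307.6] [0.3949 0.4691 0.    ]
```

View pics/scene0.png

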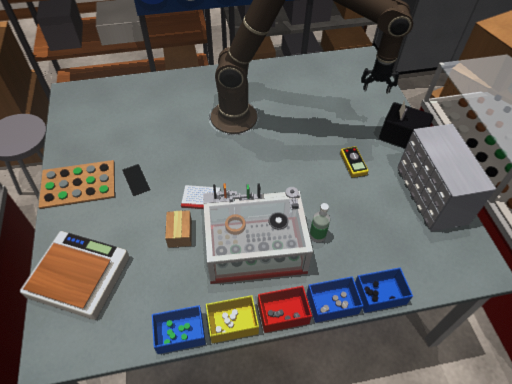

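View pics/top0.png

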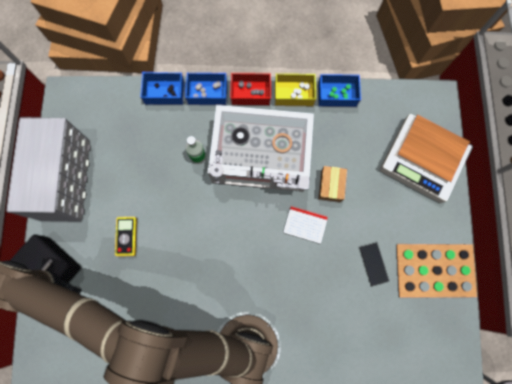

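View pics/wrist0.png

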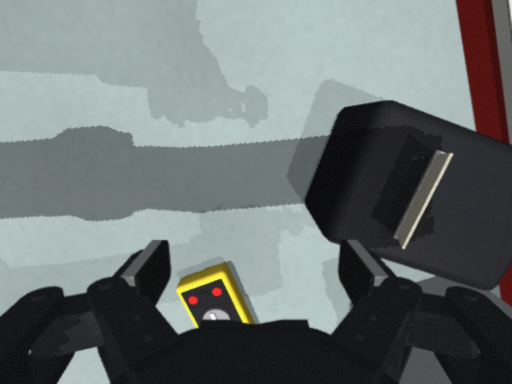

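```bash
python3 - <<'E'
from h import *
st=r.read_state()
M=R.from_quat(st["ee_rot"]).as_matrix();print(M.round(3), r.pinch_z)
d=viewer.grab_frame("wrist");T=np.array(d["tool_from_camera"]);print(T.round(3))
for n in ["scene","top"]:
    d=viewer.grab_frame(n);f=d["frame"]
    cc=f[170:300,185:345] if n=="scene" else f[95:215,175:330]
    cc=cv2.resize(cc,None,fx=5,fy=5,interpolation=cv2.INTER_CUBIC)
    cv2.imwrite(f"pics/{n}_crop.png",cc[...,::-1][:600,:800])
E
```

```text
[[-0.    0.34  0.94]
 [ 0.    0.94 -0.34]
 [-1.   -0.   -0.  ]] -0.0187
[[ 0.    -0.26   0.966 -0.143]
 [ 1.     0.    -0.     0.   ]
 [-0.     0.966  0.26  -0.065]
 [ 0.     0.     0.     1.   ]]
```

View pics/scene_crop.png

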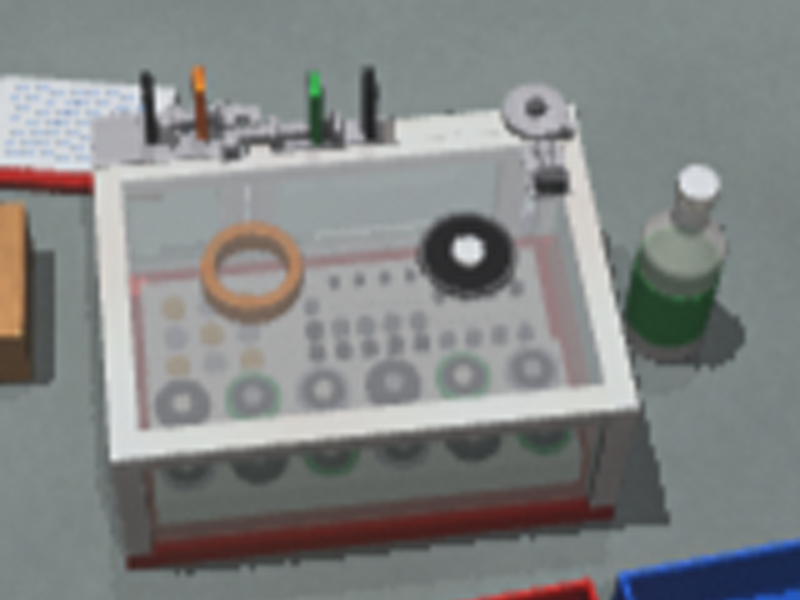

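View pics/top_crop.png

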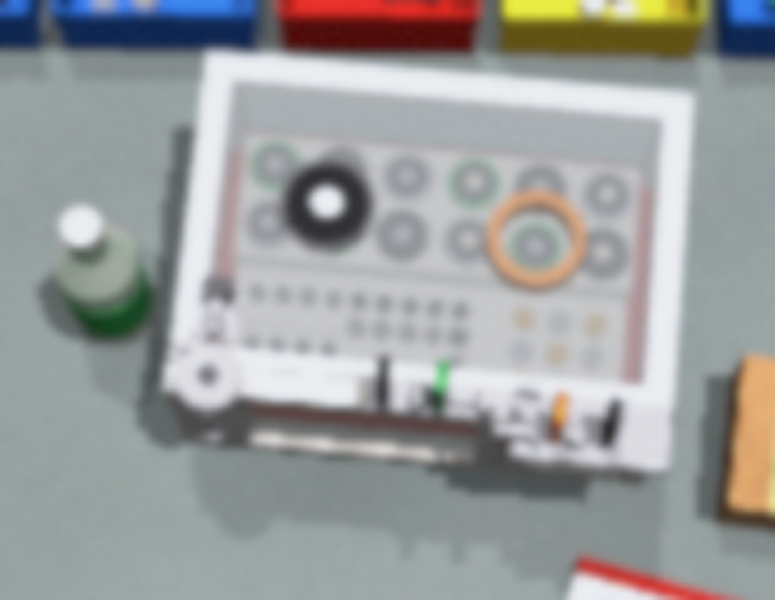

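```bash
python3 -m creep '[[[0,0,0,-40,0,0,85],[0,0,0,-80,0,0,85],[-14.5,0,0,-130,-514,547,85],[-14.5,0,0,-130,-514,547,85],[-14.5,0,0,-130,-514,547,85],[-14.5,0,0,-130,-514,547,85],[-14.5,0,0,-130,-514,547,85],[-14.5,0,0,-130,-514,547,85],[-14.5,0,0,-130,-514,547,85],[-14.5,0,0,-130,-514,547,85],[-14.5,0,0,-130,-514,547,85],[-14.5,0,0,-130,-514,547,85],[-14.5,0,0,-130,-514,547,85],[-14.5,0,0,-130,-514,547,85],[-14.5,0,0,-130,-514,547,85],[-14.5,0,0,-130,-514,547,85],[-14.5,0,0,-130,-514,547,85],[-14.5,0,0,-130,-514,547,85],[-14.5,0,0,-130,-514,547,85],[-14.5,0,0,-130,-514,547,85]]]'; python3 -c "
from h import *
print(r.read_state())"
```

```text
time: 3.62
eef_pos: [0.5517, -0.0814, 0.3616]
ee_rot: [0.033, 0.706, -0.033, 0.707]
ft_force: [0.0, 0.5, -0.3]
finger_gap: 0.993
{'time': 3.6167, 'joint_pos': array([-0.36946514,  0.21885169,  0.53179168,  1.59388047, -0.11322454,
        1.35869906,  1.65322515]), 'qd': array([ 0.74894484,  0.58937809,  0.33613368, -0.67669451, -0.35309243,
        0.19933628,  1.09104492]), 'joint_torque': array([ -3.21967721, -48.1742692 ,   4.16891187, -28.83960664,
         0.84068812,  -0.17349383,  -1.75225943]), 'eef_pos': array([ 0.55170991, -0.08142302,  0.36164456]), 'ee_rot': array([ 0.03304546,  0.70599718, -0.0328601 ,  0.70667969]), 'ft_force': array([ 0.04629384,  0.53420634, -0.29878537]), 'ft_torque': array([ 0.03667734, -0.05279664,  0.00297117]), 'finger_gap': 0.9932411229465341}
```

```bash
python3 -m creep '[[[0,0,0,0,0,0,85],[0,0,0,0,0,0,85],[0,0,0,0,0,0,85]]]'; python3 - <<'E'
from h import *
st=r.read_state();d=viewer.grab_frame("wrist");c=cam(d,st);save(d,"w1.png")
print(st["eef_pos"],R.from_quat(st["ee_rot"]).as_matrix().round(3)[:,1])
for nm in ["slide_pinch","gate_pinch","gate_hinge"]:
    for p in spotter.pinpoint(d,nm)[:2]: print(nm,round(p["p"],2),np.round(p["pixel"],1),np.round(atz(c,p["pixel"],.213),4))
E
```

```text
time: 3.87
eef_pos: [0.551, -0.0792, 0.3608]
ee_rot: [0.033, 0.707, -0.033, 0.706]
ft_force: [-0.6, 0.6, 0.3]
finger_gap: 0.994
[ 0.55101709 -0.07923003  0.36083069] [0.094 0.996 0.   ]
slide_pinch 0.82 [187.2 219.4] [ 0.582  -0.1555  0.213 ]
gate_pinch 0.74 [309.3 229.2] [ 0.606  -0.0228  0.213 ]
gate_hinge 0.56 [433.8 232.1] [0.6226 0.1153 0.213 ]
```

View pics/w1.png

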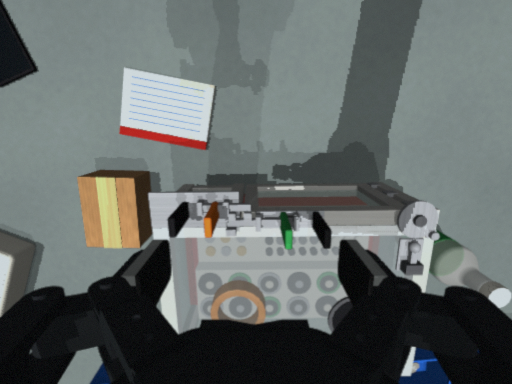

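```bash
python3 - <<'E'
import cv2
f=cv2.imread("pics/w1.png")[170:270,140:350]
g=cv2.resize(f,None,fx=3.8,fy=3.8,interpolation=cv2.INTER_CUBIC);cv2.imwrite("pics/w1a.png",g)
f=cv2.imread("pics/w1.png")[170:290,350:480]
cv2.imwrite("pics/w1b.png",cv2.resize(f,None,fx=5,fy=5,interpolation=cv2.INTER_CUBIC))
E
```

```text
(no output)
```

View pics/w1a.png

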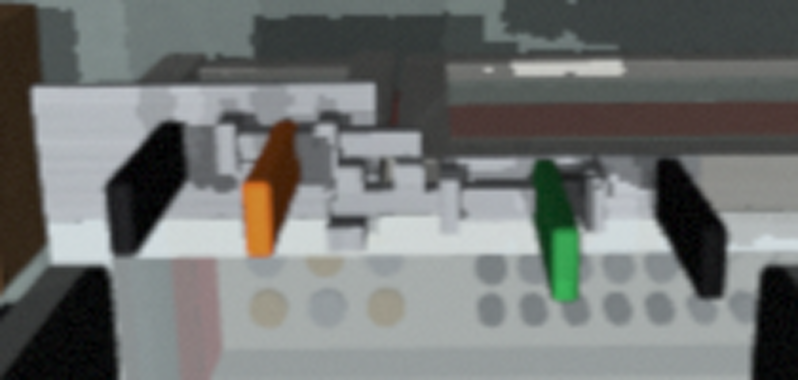

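View pics/w1b.png

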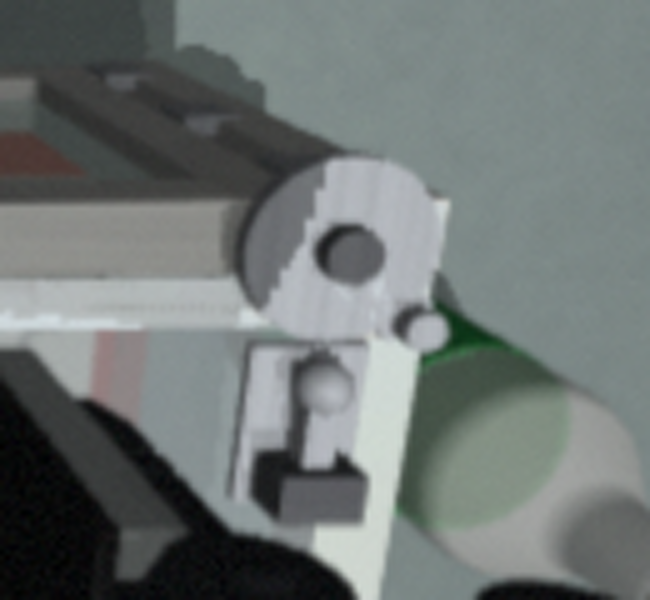

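```bash
python3 - <<'E'
from h import *
st=r.read_state();d=viewer.grab_frame("wrist");c=cam(d,st)
f=lambda x,y:(140+x/3.8,170+y/3.8)
P={}
for n,p in dict(bl=(121,218),orange=(258,217),green=(565,264),br=(710,260)).items():
    P[n]=atz(c,f(*p),.236);print(n,P[n].round(4))
print(np.degrees(np.arctan2(P['br'][0]-P['green'][0],P['br'][1]-P['green'][1])),np.degrees(np.arctan2(P['orange'][0]-P['bl'][0],P['orange'][1]-P['bl'][1])))
for z in (.17,.2,.213,.236):print(z,atz(c,(350+345/5,170+252/5),z).round(4))
# frame front-top edge: w1a (50,262)-(... ) & w1b (250,325)
for z in (.17,): print(atz(c,f(50,262),z),atz(c,f(240,257),z),atz(c,(350+100/5,170+328/5),z))
# plate left edge
a=atz(c,f(48,255),.17);
print(r.read_state()["eef_pos"])
E
```

```text
bl [ 0.5818 -0.1646  0.236 ]
orange [ 0.5849 -0.128   0.236 ]
green [ 0.6059 -0.0469  0.236 ]
br [ 0.6084 -0.0076  0.236 ]
3.5581712234941896 4.7618004919683
0.17 [0.6247 0.125  0.17  ]
0.2 [0.6122 0.1073 0.2   ]
0.213 [0.6068 0.0997 0.213 ]
0.236 [0.5973 0.0861 0.236 ]
[ 0.61889762 -0.21404866  0.17      ] [ 0.62290997 -0.1497662   0.17      ] [0.63968847 0.06342058 0.17      ]
[ 0.55100189 -0.07821226  0.36127817]
```

```bash
python3 -m creep '[[[-1,0,0,20,-36,20,85],[-1,0,0,50,-71,38.5,85],[-1,0,0,90,-71,38.5,85],[-1,0,0,90,-71,38.5,85],[-1,0,0,90,-71,38.5,85],[-1,0,0,90,-71,38.5,85]]]'; python3 - <<'E'
from h import *
st=r.read_state();d=viewer.grab_frame("wrist");c=cam(d,st);save(d,"w2.png")
print(st["eef_pos"],R.from_quat(st["ee_rot"]).as_matrix().round(3)[:,1])
for nm in ["slide_pinch","gate_pinch"]:
    for p in spotter.pinpoint(d,nm)[:2]: print(nm,round(p["p"],2),np.round(p["pixel"],1),np.round(atz(c,p["pixel"],.213),4))
E
```

```text
time: 4.62
eef_pos: [0.5832, -0.1526, 0.272]
ee_rot: [0.027, 0.707, -0.026, 0.707]
ft_force: [-0.1, -0.0, 0.2]
finger_gap: 0.993
[ 0.58316964 -0.15256911  0.27201236] [0.075 0.997 0.001]
slide_pinch 0.6 [248.9 211.8] [ 0.5834 -0.1562  0.213 ]
gate_pinch 0.66 [427.  228.5] [ 0.6071 -0.0204  0.213 ]
```

View pics/w2.png

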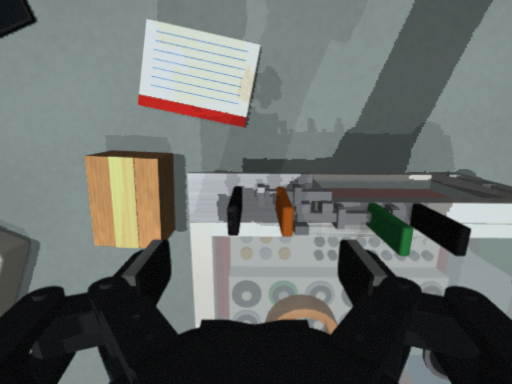

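```bash
python3 - <<'E'
import cv2
f=cv2.imread("pics/w2.png")[170:270,140:350]
cv2.imwrite("pics/w2a.png",cv2.resize(f,None,fx=3.8,fy=3.8,interpolation=cv2.INTER_CUBIC))
E
```

```text
(no output)
```

View pics/w2a.png

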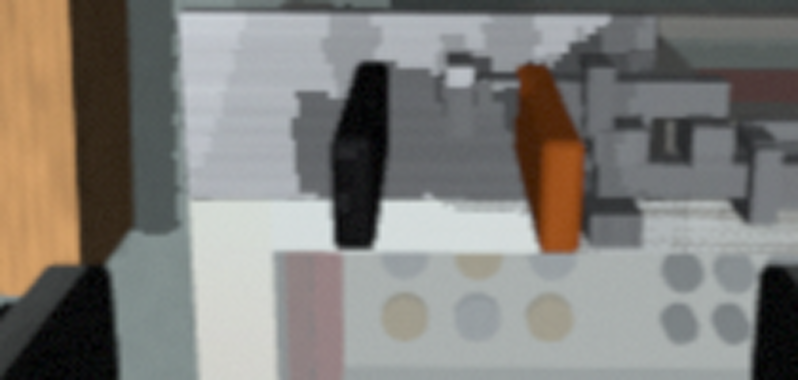

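```bash
python3 - <<'E'
from h import *
st=r.read_state();d=viewer.grab_frame("wrist");c=cam(d,st)
M=R.from_quat(st["ee_rot"]).as_matrix()
for p in [(355,195),(560,196)]:
    P=atz(c,(140+p[0]/3.8,170+p[1]/3.8),.236);print(P.round(4),(M.T@(P-st["eef_pos"])).round(4))
print(st["eef_pos"], proj(c,st["eef_pos"]))
E
```

```text
[ 0.5832 -0.1666  0.236 ] [ 0.0374 -0.0138  0.0002]
[ 0.5861 -0.1299  0.236 ] [0.0374 0.0229 0.0004]
[ 0.58387227 -0.15279755  0.27341912] [253.59573475 244.08375517]
```

```bash
python3 -m creep '[[[0,0,0,20,-2.5,0,85],[0,0,0,50,-2.5,0,85],[0,0,0,79,-2.5,0,85],[0,0,0,79,-2.5,0,85],[0,0,0,79,-2.5,0,85]]]' 30; python3 - <<'E'
from h import *
st=r.read_state();d=viewer.grab_frame("wrist");save(d,"w3.png")
print(st["eef_pos"],st["ft_force"])
E
```

```text
time: 5.23
eef_pos: [0.5824, -0.1556, 0.1925]
ee_rot: [0.027, 0.707, -0.027, 0.706]
ft_force: [-0.2, 0.9, 0.5]
finger_gap: 0.993
[ 0.58244629 -0.15563166  0.19245106] [-0.24720996  0.89365669  0.48972651]
```

View pics/w3.png

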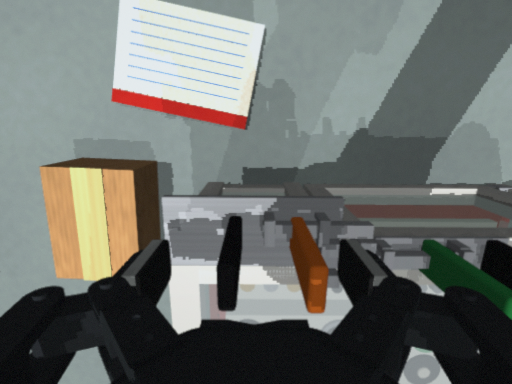

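```bash
python3 -m creep '[[[0,0,0,0,0,0,60],[0,0,0,0,0,0,45],[0,0,0,0,0,0,36],[0,0,0,0,0,0,30],[0,0,0,0,0,0,28],[0,0,0,0,0,0,28],[0,0,0,0,0,0,28],[0,0,0,0,0,0,28],[0,0,0,0,0,0,28],[0,0,0,0,0,0,28]]]' 30; python3 - <<'E'
from h import *
st=r.read_state();d=viewer.grab_frame("wrist");save(d,"w4.png")
print(st["eef_pos"],st["ft_force"],st["finger_gap"]*85.4)
E
```

```text
time: 6.12
eef_pos: [0.5835, -0.1567, 0.1937]
ee_rot: [0.027, 0.706, -0.027, 0.708]
ft_force: [1.3, 0.9, 7.6]
finger_gap: 0.336
[ 0.58353558 -0.1566892   0.19366273] [1.29193663 0.87780665 7.63956978] 28.699642594312273
```

View pics/w4.png

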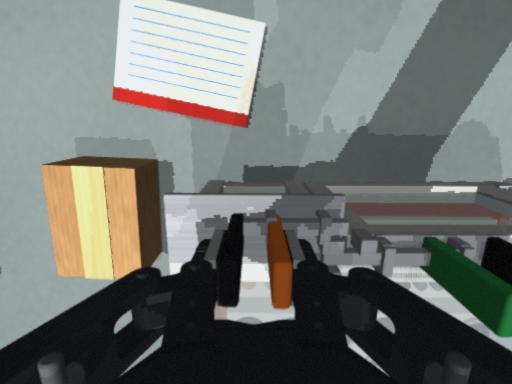

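```bash
python3 -m creep '[[[0,0,0,0,0,0,50],[0,0,0,0,0,0,70],[0,0,0,-20,0,0,85],[0,0,0,-50,0,0,85],[0,0,0,-80,0,0,85],[0,0,0,-80,35,3,85],[0,0,0,-80,70,6,85],[0,0,0,-80,105,9,85],[0,0,0,-80,137,13,85],[0,0,0,-80,137,13,85],[0,0,0,-80,137,13,85],[0,0,0,-80,137,13,85]]]' 30; python3 - <<'E'
from h import *
st=r.read_state();d=viewer.grab_frame("wrist");save(d,"w5.png");c=cam(d,st)
print(st["eef_pos"],st["ft_force"],st["finger_gap"]*85.4,R.from_quat(st["ee_rot"]).as_matrix().round(3)[:,1])
for nm in ["slide_pinch","gate_pinch","gate_hinge"]:
    for p in spotter.pinpoint(d,nm)[:2]: print(nm,round(p["p"],2),np.round(p["pixel"],1),np.round(atz(c,p["pixel"],.213),4))
f=d["frame"][170:270,140:350,::-1]
cv2.imwrite("pics/w5a.png",cv2.resize(f,None,fx=3.8,fy=3.8,interpolation=cv2.INTER_CUBIC))
E
```

```text
time: 7.17
eef_pos: [0.6058, -0.0216, 0.2719]
ee_rot: [0.027, 0.707, -0.028, 0.706]
ft_force: [0.3, -0.1, 0.0]
finger_gap: 0.995
[ 0.6058055  -0.02164995  0.27186952] [ 0.26351428 -0.1083654   0.03621535] 84.93554861649942 [ 0.076  0.997 -0.001]
slide_pinch 0.82 [ 70.7 195.3] [ 0.583 -0.157  0.213]
gate_pinch 0.8 [254.4 215. ] [ 0.6088 -0.0215  0.213 ]
gate_hinge 0.73 [435.7 217.4] [0.6212 0.1159 0.213 ]
```

View pics/w5.png

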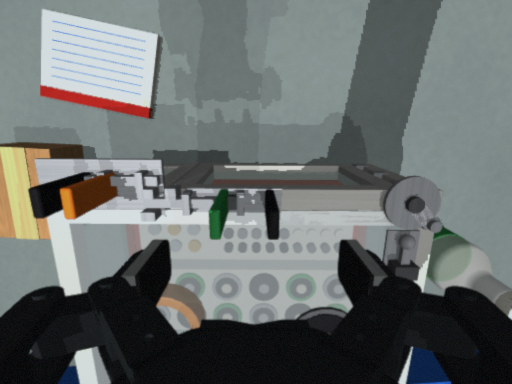

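View pics/w5a.png

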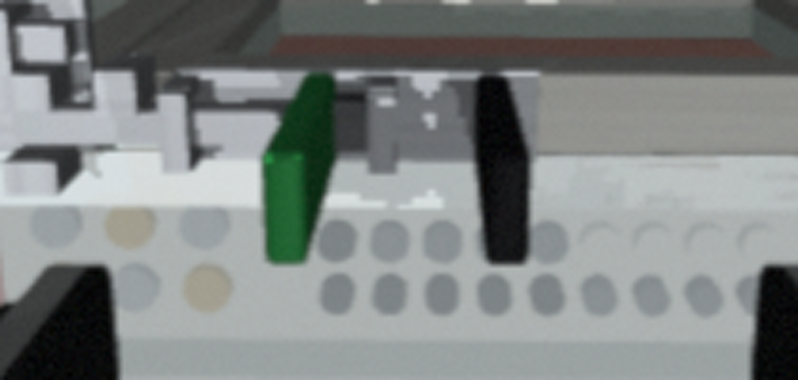

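```bash
python3 - <<'E'
from h import *
st=r.read_state();d=viewer.grab_frame("wrist");c=cam(d,st)
M=R.from_quat(st["ee_rot"]).as_matrix()
for p in [(286,207),(506,208)]:
    P=atz(c,(140+p[0]/3.8,170+p[1]/3.8),.236);print(P.round(4),(M.T@(P-st["eef_pos"])).round(4))
p=(140+95,170+208/3.8)
E
```

```text
[ 0.6059 -0.0486  0.236 ] [ 0.0362 -0.0261  0.0021]
[ 0.6092 -0.0094  0.236 ] [0.0362 0.0132 0.0023]
```

```bash
python3 -m creep '[[[0,0,0,20,1.5,2,85],[0,0,0,50,1.5,2,85],[0,0,0,78,1.5,2,85],[0,0,0,78,1.5,2,85],[0,0,0,78,1.5,2,85],[0,0,0,78,1.5,2,60],[0,0,0,78,1.5,2,45],[0,0,0,78,1.5,2,36],[0,0,0,78,1.5,2,32],[0,0,0,78,1.5,2,28],[0,0,0,78,1.5,2,28],[0,0,0,78,1.5,2,28],[0,0,0,78,1.5,2,28],[0,0,0,78,1.5,2,28],[0,0,0,78,1.5,2,28]]]' 50; python3 - <<'E'
from h import *
st=r.read_state();d=viewer.grab_frame("wrist");save(d,"w6.png")
print(st["eef_pos"],st["ft_force"],st["finger_gap"]*85.4,R.from_quat(st["ee_rot"]).as_matrix().round(3)[:,1])
E
```

```text
time: 8.67
eef_pos: [0.6098, -0.0202, 0.1968]
ee_rot: [0.027, 0.705, -0.027, 0.708]
ft_force: [-0.5, -1.1, 8.4]
finger_gap: 0.346
[ 0.60975588 -0.02019434  0.19681232] [-0.48650513 -1.05825851  8.41124626] 29.55133270829078 [ 0.076  0.997 -0.001]
```

View pics/w6.png

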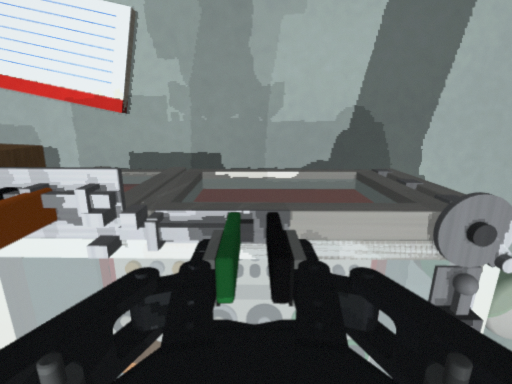

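```bash
python3 -m creep '[[[3,0,0,0,0.2,-7.2,28],[6,0,0,0,0.8,-14.3,28],[10,0,0,0,2.1,-23.8,28],[14,0,0,0,4.1,-33.1,28],[18,0,0,0,6.7,-42.3,28],[22,0,0,0,10,-51.3,28],[22,0,0,0,10,-51.3,28],[22,0,0,0,10,-51.3,28]]]' 50; python3 - <<'E'
from h import *
st=r.read_state();d=viewer.grab_frame("wrist");save(d,"w7.png")
print(st["eef_pos"],st["ft_force"],st["ft_torque"],st["finger_gap"]*85.4,R.from_quat(st["ee_rot"]).as_matrix().round(3)[:,1])
E
```

```text
time: 9.38
eef_pos: [0.5592, -0.0065, 0.1968]
ee_rot: [0.161, 0.687, -0.161, 0.69]
ft_force: [0.6, -2.0, 9.7]
finger_gap: 0.346
[ 0.55922704 -0.00653718  0.19676626] [ 0.63148147 -1.96958921  9.68677985] [-2.03668193  0.63994252 -0.19583176] 29.52879405719007 [0.445 0.896 0.001]
```

View pics/w7.png

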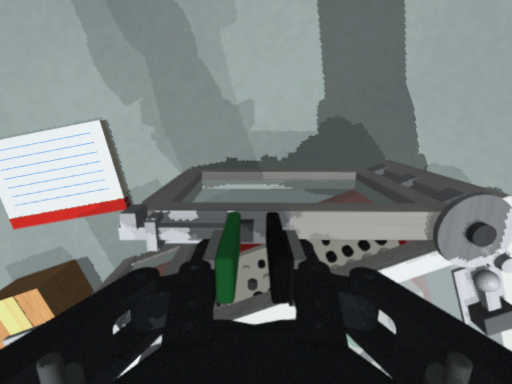

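```bash
python3 -m creep '[[[5,0,0,0,0.5,-11.9,28],[10,0,0,0,2.1,-23.8,28],[15,0,0,0,4.7,-35.5,28],[20,0,0,0,8.3,-46.9,28],[25,0,0,0,12.8,-57.9,28],[30,0,0,0,18.4,-68.5,28],[35,0,0,0,24.8,-78.6,28],[40,0,0,0,32.1,-88.1,28],[40,0,0,0,32.1,-88.1,28]]]' 60; python3 - <<'E'
from h import *
st=r.read_state();d=viewer.grab_frame("wrist");save(d,"w8.png")
print(st["eef_pos"],st["ft_force"],st["ft_torque"],st["joint_pos"].round(2),st["finger_gap"]*85.4,R.from_quat(st["ee_rot"]).as_matrix().round(3)[:,1])
E
```

```text
time: 10.18
eef_pos: [0.4937, 0.063, 0.1967]
ee_rot: [0.389, 0.59, -0.388, 0.591]
ft_force: [1.2, -7.4, 14.2]
finger_gap: 0.345
[0.49374774 0.06302581 0.19670091] [ 1.2023989  -7.41464091 14.15258535] [-2.28495835  1.51294266 -0.86571529] [-0.83  0.27  0.73  1.98 -0.22  0.97  0.42] 29.462571821815537 [0.918 0.396 0.002]
```

View pics/w8.png

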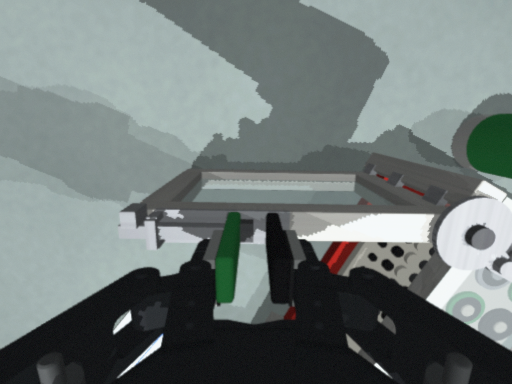

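```bash
python3 -m creep '[[[5,0,0,0,0.5,-11.9,28],[10,0,0,0,2.1,-23.8,28],[15,0,0,0,4.7,-35.5,28],[20,0,0,0,8.3,-46.9,28],[24,0,0,0,11.8,-55.7,28],[24,0,0,0,11.8,-55.7,28],[24,0,0,0,11.8,-55.7,28],[24,0,0,0,11.8,-55.7,28],[24,0,0,0,11.8,-55.7,28],[24,0,0,0,11.8,-55.7,28]]]' 60; python3 - <<'E'
from h import *
st=r.read_state();d=viewer.grab_frame("wrist");save(d,"w9.png");d=viewer.grab_frame("top");save(d,"top9.png")
cv2.imwrite("pics/top9a.png",cv2.resize(d["frame"][95:245,175:335,::-1],None,fx=4,fy=4,interpolation=cv2.INTER_CUBIC))
d=viewer.grab_frame("scene")
cv2.imwrite("pics/scene9a.png",cv2.resize(d["frame"][150:300,180:360,::-1],None,fx=4,fy=4,interpolation=cv2.INTER_CUBIC))
print(st["eef_pos"],st["ft_force"],st["ft_torque"],st["joint_pos"].round(2),np.abs(st["qd"]).max(),st["finger_gap"]*85.4,R.from_quat(st["ee_rot"]).as_matrix().round(3)[:,1])
E
```

```text
time: 11.07
eef_pos: [0.4831, 0.1173, 0.1967]
ee_rot: [0.503, 0.498, -0.501, 0.498]
ft_force: [1.3, -4.6, 17.9]
finger_gap: 0.346
[0.4830989  0.11726718 0.1966988 ] [ 1.27139779 -4.58235788 17.8888318 ] [-1.16132095  1.81175118 -0.48594517] [-1.    0.28  0.8   1.98 -0.24  0.97 -0.08] 0.0015698710340186577 29.520915056091603 [ 1.    -0.009  0.003]
```

View pics/w9.png

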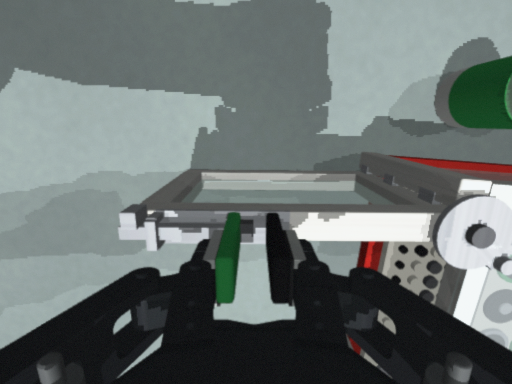

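View pics/top9a.png

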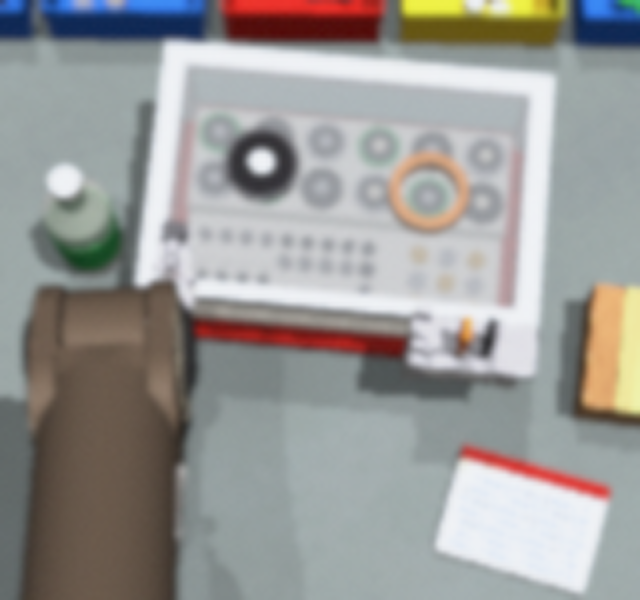

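View pics/scene9a.png

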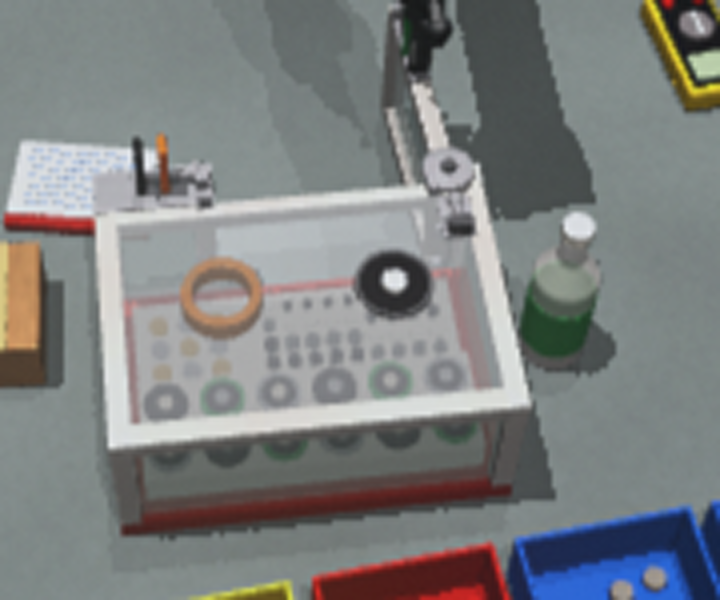

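```bash
python3 -c "
from h import *
print(r.finish_job())"
```

```text
the job is handed in; nothing more can be done
None
```

The gate is open and the job is handed in at about 11 s of the 48 s allowed. I drew the orange slide catch fully back, squeezed the green trigger, and swung the gate past its detent. The arm is holding it there with a 60 N grip on both the black and green tabs.

**Last checks before handing in**
- **Gate:** the tool's turn puts it at about 1.5 rad (86°), and the arm was at rest.
- **Trigger:** the fingers read 29.5 mm throughout the swing, against 32 mm expected over the fully squeezed tabs. I put the difference down to an offset in the reading, as the slide catch also read low (28.7 against 30 mm). The tabs stayed in the jaws in every picture.
- **Slide catch:** the orange tab still stands close to its black tab in the last pictures.
- **Things on the counter and case:** the speaker, tape roll, order pad, carton and bottle look where they were, with the bottle upright. The phone was out of the last views and the meter was only partly in one, but the arm never went near the phone and passed the meter well above it.

**Points that disagreed**
- The first two cameras differed by up to 20 mm on the loose things, so I worked from wrist camera measurements. These put the pinch points within about 2–3 mm.
- The upward force at the wrist rose to 18 N while holding. That is well under the 120 N limit.
- The contact force on each tab could not be read directly.

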